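Hang up the lantern and hold the battery box open

TASK

The aluminium lantern is standing on the lid of the oak box: hang it by its handle on the hook of the steel stand and let go of it, so that it hangs there freely. Then raise the box's lid by its front tab and hold it open at 60 degrees from shut (within about 5 degrees) so that I can pick out batteries; the lid falls shut by itself, so finish while you are still holding it there. Leave the other things on the bench where they are.

Things in the scene. Friction and masses are not known exactly. Their poses are not given: they have to be found in the camera images.
- lantern: Aluminium lantern (upright flashlight), about 350 g, loose, on the shut lid at the start. Body a cylinder 80 mm across, 80 mm high, toggle switch on its -x side. Rigid upside-down U handle over it in its own y-z plane: uprights at y = +/-46 mm, flat strap across the top 98 mm long (y), 14 mm wide (x), z 140 to 146 mm. Opening under it 60 mm high, 86 mm wide. Origin: centre of its underside, z up.
- lantern_strap (a point): Middle of the underside of the lantern's handle strap (140 mm above the lantern's origin), which is to rest on the hook; axes as the lantern's. The strap can be pinched from above across its 14 mm width, to one side of the middle (28 mm, say) so that the fingers stay clear of the hook.
- hook_stand: Fixed dark steel stand: foot 100 mm across, post 16 mm thick, 250 mm high. Origin: centre of the foot's underside, z up. From the post a level round rod 8 mm thick runs along the stand's own -x, its axis 230 mm above the bench, straight to 88 mm from the post's axis, then curves up to a tip whose centre is 104 mm out and 252 mm high (top 256 mm).
- hook_seat (a point): Point on top of the hook's level rod (234 mm above the bench), 50 mm out from the post's axis: where the strap should rest. Axes as the stand's; -x points out towards the tip.
- oak_box: Fixed oak box with a hinged lid, 160 mm (x) by 220 mm (y), 80 mm high without the lid; the shut lid is 12 mm thick, its top 92.5 mm above the bench. Origin: centre of its underside. The tab is on its -x side, the hinge along the top of its +x side. Batteries lie inside.
- box_lid (a joint): Angle of the oak box's lid: 0 shut (level), grows as the lid opens upward, 1.047 = 60 degrees open, 1.57 upright, stop at 1.9. The lid weighs about 300 g, turns freely and falls shut when let go below upright.
- lid_tab (a point): Middle of the pull tab (20 mm wide along y, 12 mm thick) that sticks out 45 mm from the middle of the lid's front (-x) edge, in line with the lid. This point is 32 mm out from that edge, 86.5 mm above the bench when shut; it and its axes turn with the lid. Pinch the tab from above across its 20 mm width; it can turn between the fingers as the lid rises.
- lid_hinge (a point): Point on the lid's hinge line (which runs along the box's y), at the middle of the box's +x rim, 80.5 mm above the bench; with the lid shut the tab point is 192 mm from it along the box's -x and 6 mm higher. Its axes turn with the lid.
- bike_light: Bystander: blue plastic bike light 66 x 34 x 33 mm, origin under its middle. Leave alone.
- doorknob: Bystander: spare glass doorknob standing up, 58 mm across, 60 mm high, origin under its middle. Leave alone.
- spring_clip: Bystander: empty steel spring clip 70 x 26 mm, 25 mm high, origin under its middle, long along its x. Leave alone.
- padlock: Bystander: brass padlock lying flat, about 62 x 42 x 18 mm. Leave alone.
- mug: Bystander: white mug, 76 mm across, 85 mm high, handle to its +y. Leave alone.
- key_bowl: Bystander: terracotta bowl, 96 mm across, 40 mm high. Leave alone.
- shoe_brush: Bystander: shoe brush 50 x 130 mm (long along y), 40 mm high. Leave alone.
Mind the look-alikes: they are no part of the job. What is shaped like the lantern but blue, green or red is not meant.

How it is judged:
By the outcome, as a careful person would: the job done as asked, in the order asked, and still so for the second after the job is handed in, while the arm keeps its last pose, push and grip.
It also fails if it takes over 67 s, if anything falls off the work surface, if the arm or the gripper's body presses on something with over 40 N, if the wrist force passes 120 N, or if a joint passes its speed limit or range.

ROBOT

A 6-joint arm with a two-finger parallel gripper is mounted at the origin on the work surface. World frame = base frame: x ahead of the robot, y to its left, z up, the work surface at z = 0. Lengths are in m, angles in rad, forces in N, time in s.
With the tool pointing down it reaches from about 0.35 to 0.975 m from the base axis. Payload 4.9 kg.
Tool frame: the origin (TCP) lies at the very end of the fingers, on their centre line; the grasp point (between the pads) lies 19 mm behind it; z points along the fingers, y is the line along which they close (so a half turn about z gives the same grasp; the last joint's range is limited). The gripper opens to 85 mm and grips with 20 to 120 N. Pads are 22 mm wide; open, the fingers measure 114 mm over their backs; the gripper's body (76 mm by 85 mm) begins 54 mm behind the grasp point. The pads swing forward as they close: fully open they stand 13 mm farther back than shut.
Start: joints at [-1.243, 0.053, 1.613, -0, 1.476, -0.119], TCP at [0.27, -0.564, 0.231] pointing down, gripper open.
Joint ranges: [-3.01, 3.01], [-1.01, 2.22], [0.06, 2.58], [-1.02, 4.17], [0.09, 2.62], [-3.14, 3.14]. Speed limits (rad/s): [2.57, 2.57, 3.14, 3.14, 3.14, 3.14].

INTERFACE

Orientations are given as a rotation vector (axis times angle).
In Python, from station import ctrl, imaging gives the robot as it stands.
- The arm moves only by the tool play_rows, never from a script. Its argument "series" is a list of rows, each a list of 3 entries, a list of its own where there are three numbers: the opening, from 0 (shut) to 1 (fully open), then the shift along the tool's x, y, z each as a share of 0.05 m, from -1 to 1, then the turn, a rotation vector about the tool's x, y, z each as a share of 8 degrees, from -1 to 1. In form: [[grip, [dx, dy, dz], [ax, ay, az]], ...]. A call has 1 to 8 rows; each row shifts and turns the commanded pose from where the row before left it, along the tool's axes as they then stand; what a row does not reach is not made up. A row lasts 1/8 s, in which the tool goes at most 62.5 mm and 10.7 degrees, less where a joint would pass 70% of its speed; a pose out of reach is approached as far as the arm can. A call with a number of a shift or a turn outside -1 to 1 is refused whole. A call with a gripper value outside its range is refused whole. The fingers move at their own pace and stop on an object; "force" is the grip in N (left out, the last holds). Time passes only in rows, so rows that do not move let the fingers close. It gives the time, the measured TCP pose, the force, the opening and the grip force at its end, in the units of the state.
- ctrl.get_obs(): the state, without advancing time (a new reading comes with each control period).
- imaging.get_image(name): name is "side" or "top" or "wrist"; returns a dict with "color" (480x640x3 uint8, blue, green, red), "fx", "fy", "cx", "cy" (pixels), "extrinsics" (4x4, takes a point from world to camera coordinates); the wrist camera has in their place "hand_eye" (4x4, takes a point from camera to tool coordinates, whose origin is the TCP and whose axes are the flange's). Camera axes: x right, y down, z forward; pixel columns grow to the right and rows downward; lengths in m; the calibration is good to about 2 mm. A picture is of the moment at which its call begins: read the wrist's pose just before it. There is no depth.
- ctrl.finish_job(): hands the job in; it is judged then, once.
The state is a dict: "t": time; "q": joint angles; "dq": joint speeds; "effort": joint torques, N m; "tool_pos": TCP position; "tool_rot": TCP orientation; "contact_force": force on the tool from outside, world axes, zero at the start; "wrist_torque": the same for the moment, N m; "opening": finger opening in m; "grip_force": force on a finger pad.
Only numpy, scipy, OpenCV 4.12 (cv2) and the standard library are available. Lean on these libraries where they do the work, as an engineer would, in place of code of your own. Each camera call takes 0.05 s, during which the arm holds its last target. There are 200 camera calls.

## Working session

There is one attempt and no reset: what is moved stays moved. The work goes in short steps, Python scripts to look and compute and a tool call to move; the robot and the scene stay as the last step left them, time stands still between calls to the robot, and variables do not carry over. Pictures are saved under pics/ and viewed, at most 10 in all, crops included, and the job is handed in when it is done.

Besides the shell and the picture viewer there is one more tool, called in YAML: its name, and indented under it one key for each argument. play_rows: Moves the arm, as the interface text tells. Shift numbers are shares of 0.05 m and turn numbers shares of 8 degrees, none past 1 either way. Its arguments: {"type":"object","properties":{"series":{"type":"array"},"force":{"type":"number"}},"required":["series"]}

```bash
ls; mkdir -p pics
cat > h.py <<'E'
import numpy as np, cv2
from scipy.spatial.transform import Rotation as R
from station import ctrl, imaging
def cam(n):
    im=imaging.get_image(n); K=np.array([[im['fx'],0,im['cx']],[0,im['fy'],im['cy']],[0,0,1]])
    if n=='wrist':
        o=ctrl.get_obs(); T=np.eye(4); T[:3,:3]=R.from_rotvec(o['tool_rot']).as_matrix(); T[:3,3]=o['tool_pos']
        E=np.linalg.inv(T@im['hand_eye'])
    else: E=np.array(im['extrinsics'])
    return im['color'],K,E
def ray(K,E,u,v):
    Ei=np.linalg.inv(E); d=Ei[:3,:3]@np.linalg.solve(K,[u,v,1]); return Ei[:3,3],d/np.linalg.norm(d)
def onz(K,E,u,v,z):
    o,d=ray(K,E,u,v); return o+d*(z-o[2])/d[2]
def proj(K,E,P):
    c=E[:3,:3]@np.array(P)+E[:3,3]; p=K@c; return p[:2]/p[2]
E
python3 - <<'E'
from h import *
import pickle
d={}
for n in('side','top'):
    c,K,E=cam(n); cv2.imwrite(f'pics/{n}0.png',c); d[n]=(c,K,E); print(n,np.linalg.inv(E)[:3,3].round(3),K[0,0])
pickle.dump(d,open('d0.pkl','wb')); o=ctrl.get_obs(); print(o)
E
```

```text
pics
side [ 0.5   -0.659  0.914] 562.9290076098746
top [0.45  0.064 1.272] 526.0115105892726
{'t': 0.1, 'q': array([-1.24297398e+00,  5.32786387e-02,  1.61415605e+00,  4.36680734e-06,
        1.47599215e+00, -1.19008975e-01]), 'dq': array([ 2.79443240e-04, -2.36315319e-03, -2.41662946e-03,  1.70340803e-04,
        2.68858804e-03, -5.94708523e-05]), 'effort': array([ 3.27638854e-04, -3.94906318e+01, -3.71361566e+01, -9.63664024e-05,
        3.87167704e-03, -5.36459751e-06]), 'tool_pos': array([ 0.26988343, -0.5631051 ,  0.2301939 ]), 'tool_rot': array([-3.06173346e+00, -6.95651632e-01,  2.93302777e-04]), 'contact_force': array([-1.43560495,  0.39704538, -0.05845729]), 'wrist_torque': array([-0.05530901,  0.08399866,  0.03392914]), 'grip_force': 0.0, 'opening': 0.08581542511461336}
```

View pics/side0.png

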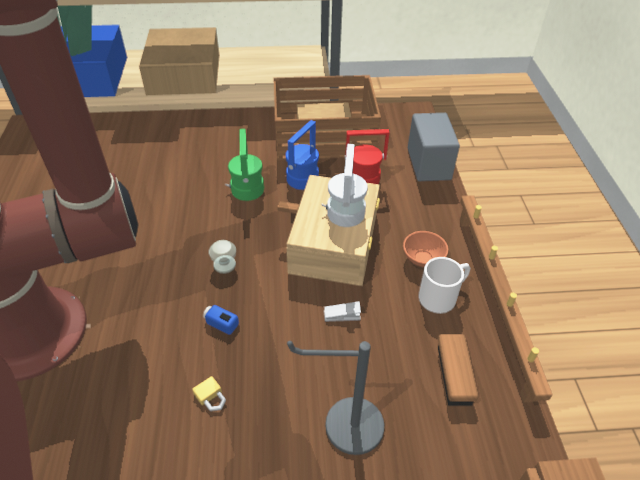

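View pics/top0.png

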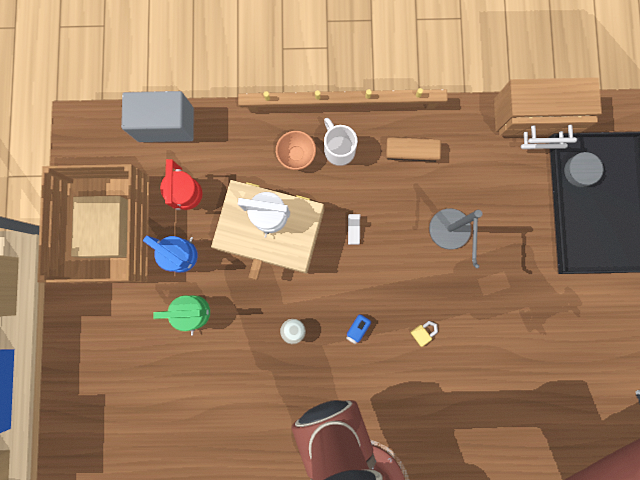

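The candidates in the top view are: red lantern (180,188), blue (175,253), green (187,313), and bare metal (267,212), which stands on the oak lid. The metal one fits "aluminium, on the lid". I'll confirm it in an enlarged crop and measure.

Run:
```python
from h import *
import pickle
d=pickle.load(open('d0.pkl','rb'))
c,K,E=d['top']; s,Ks,Es=d['side']
a=cv2.resize(c[165:295,200:340],None,fx=4,fy=4,interpolation=2)[:, :]
b=cv2.resize(s[130:290,280:390],None,fx=3.25,fy=3.25)
h=max(a.shape[0],b.shape[0]); f=np.zeros((h,a.shape[1],3),np.uint8); f[:a.shape[0]]=a
cv2.imwrite('pics/crop1.png',cv2.resize(f,None,fx=1,fy=1)); 
# lid top (pale wood): hsv
hsv=cv2.cvtColor(c,cv2.COLOR_BGR2HSV)
print(hsv[250,290],hsv[200,235],hsv[270,256],hsv[212,267])
m=cv2.inRange(hsv,(10,60,170),(30,160,255)); m[:170]=0;m[300:]=0;m[:,:205]=0;m[:,335:]=0
m=cv2.morphologyEx(m,cv2.MORPH_OPEN,np.ones((3,3)))
cs=max(cv2.findContours(m,0,1)[0],key=cv2.contourArea); hl=cv2.convexHull(cs)[:,0]
P=np.array([onz(K,E,u,v,.0925)[:2] for u,v in hl],np.float32)
r=cv2.minAreaRect(P); print('lid',r, cv2.boxPoints(r).round(3))
# strap / metal in top
mm=cv2.inRange(hsv,(0,0,150),(180,35,255)); mm[:180]=0;mm[240:]=0;mm[:,:225]=0;mm[:,300:]=0
cv2.imwrite('/tmp/m.png',mm)
# stand
g=cv2.inRange(hsv,(0,0,0),(180,90,135)); g[:200]=0;g[275:]=0;g[:,:420]=0;g[:,490:]=0
```

```text
[ 19  68 255] [ 20  64 255] [ 14 114 185] [110   3 255]
lid ((0.590228259563446, 0.2033335566520691), (0.2211233377456665, 0.20738831162452698), 74.13794708251953) [[0.46  0.125]
 [0.66  0.069]
 [0.72  0.281]
 [0.521 0.338]]
```

View pics/crop1.png

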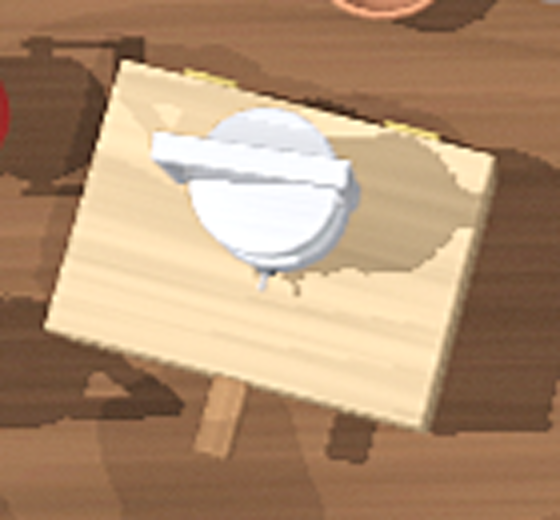

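The crop shows the bare aluminium lantern with its toggle at crop (265,275), so lantern -x faces the robot. The strap corners are at (152,133)–(350,160), and the tab is at (195..245, 375..460). Next I'll crop the stand in both views.

Run:
```python
from h import *
import pickle
d=pickle.load(open('d0.pkl','rb'))
c,K,E=d['top']; s,Ks,Es=d['side']
a=cv2.resize(c[195:280,420:500],(480,510),interpolation=2)
b=cv2.resize(s[330:460,280:390],(440,520),interpolation=2) 
f=np.zeros((520,760,3),np.uint8); f[:510,:400]=a[:,:400]; f[:520,400:]=b[:,:360]
cv2.imwrite('pics/crop2.png',f)
q=lambda p,z:onz(K,E,200+p[0]/4-.4,165+p[1]/4-.4,z)[:2]
C=np.array([q(p,.0925) for p in[(45,327),(120,60),(495,158),(428,430)]]);print('lid',C.round(4),C.mean(0).round(4))
for i in range(4): v=C[(i+1)%4]-C[i]; print(np.linalg.norm(v).round(4),np.degrees(np.arctan2(v[1],v[0])).round(1))
T=np.array([q(p,.0925) for p in[(195,452),(230,460),(212,375),(247,383)]]);print('tab',T.round(4))
S=np.array([q(p,.2385) for p in[(152,133),(155,158),(350,160),(350,185)]]);print('strap',S.round(4),S.mean(0))
v=S[0]-S[2];print(np.linalg.norm(v),np.degrees(np.arctan2(v[1],v[0])))
print('body c', q((268,188),.1725))
print('toggle', q((266,275),.14))
```

```text
lid [[0.5631 0.3251]
 [0.7155 0.283 ]
 [0.6547 0.0698]
 [0.5012 0.1101]] [0.6086 0.197 ]
0.1581 -15.4
0.2217 -105.9
0.1587 165.3
0.2237 73.9
tab [[0.4913 0.2407]
 [0.4865 0.2211]
 [0.5343 0.231 ]
 [0.5294 0.2114]]
strap [[0.6453 0.2399]
 [0.6327 0.2384]
 [0.6298 0.1413]
 [0.6172 0.1414]] [0.6312576  0.19026475]
0.09984061456966978 81.04573100257382
body c [0.62708769 0.18975005]
toggle [0.58463645 0.19483567]
```

View pics/crop2.png

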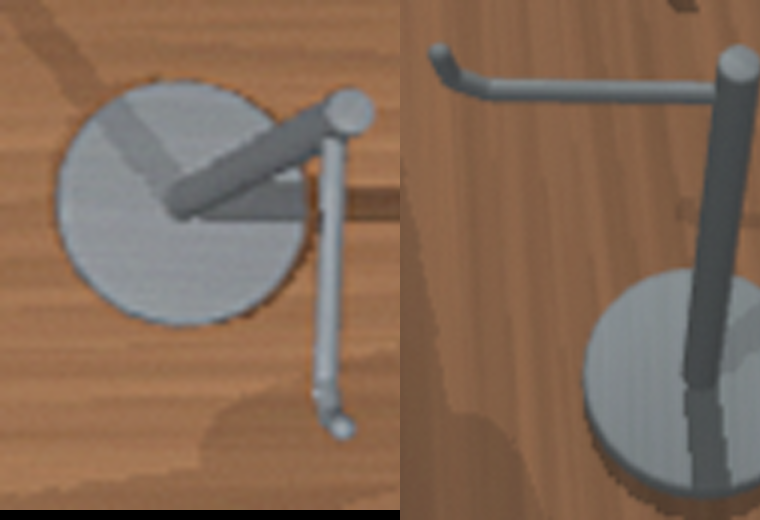

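Run:
```python
from h import *
import pickle
d=pickle.load(open('d0.pkl','rb'))
c,K,E=d['top']; s,Ks,Es=d['side']
t=lambda p:(420+p[0]/6-.4,195+p[1]/6-.4)
w=lambda p:(280+p[0]/4-.4,330+p[1]/4-.4)
def tri(a,b):
    o1,d1=ray(K,E,*a);o2,d2=ray(Ks,Es,*b)
    A=np.c_[d1,-d2];x=np.linalg.lstsq(A,o2-o1,rcond=None)[0]
    return (o1+d1*x[0]+o2+d2*x[1])/2, np.linalg.norm(o1+d1*x[0]-o2-d2*x[1])
print('post', onz(K,E,*t((351,112)),.25), onz(Ks,Es,*w((339,65)),.25), tri(t((351,112)),w((339,65))))
print('tip', onz(K,E,*t((342,428)),.254), onz(Ks,Es,*w((40,52)),.254), tri(t((342,428)),w((40,52))))
print('rod', onz(K,E,*t((335,150)),.234), onz(K,E,*t((327,370)),.234))
print('foot', onz(K,E,*t((182,203)),.012))
print('strap side', )
```

```text
post [ 0.60337351 -0.23411918  0.25      ] [ 0.60282932 -0.23638237  0.25      ] (array([ 0.60347013, -0.23481455,  0.24757359]), np.float64(0.0005269331699566272))
tip [ 0.50002292 -0.22484552  0.254     ] [ 0.50012644 -0.22679893  0.254     ] (array([ 0.50012483, -0.22543632,  0.2519188 ]), np.float64(1.1820923892876457e-06))
rod [ 0.59313852 -0.23284641  0.234     ] [ 0.52015473 -0.22655632  0.234     ]
foot [ 0.60333508 -0.23390308  0.012     ]
strap side
```

```bash
cat > plan.py <<'E'
from h import *
import json
def Rd(yaw):  # tool down, tool y at yaw deg
    y=np.array([np.cos(np.radians(yaw)),np.sin(np.radians(yaw)),0]); z=np.array([0,0,-1.]); return np.c_[np.cross(y,z),y,z]
def plan(pos,yaw,n,g,start=None):
    if start is None: o=ctrl.get_obs(); p=o['tool_pos'].copy(); M=R.from_rotvec(o['tool_rot']).as_matrix()
    else: p,M=start
    T=Rd(yaw) if np.isscalar(yaw) else yaw; rows=[]
    for k in range(n,0,-1):
        d=np.round(M.T@((pos-p)/k)/.05,2); t=np.round(np.degrees(R.from_matrix(M.T@T).as_rotvec()/k)/8,2)
        rows.append([g,d.tolist(),t.tolist()]); p=p+M@(d*.05); M=M@R.from_rotvec(np.radians(t*8)).as_matrix()
    m=max(max(map(abs,r[1]+r[2])) for r in rows)
    print(json.dumps(rows).replace(' ',''),'max',m)
    return p,M
def st():
    o=ctrl.get_obs(); M=R.from_rotvec(o['tool_rot']).as_matrix()
    print('t',round(o['t'],2),'p',o['tool_pos'].round(4),'yaw',np.degrees(np.arctan2(M[1,1],M[0,1])).round(1),'tilt',np.degrees(np.arccos(-M[2,2])).round(1),'F',o['contact_force'].round(1),'op',round(o['opening'],4),'gf',round(o['grip_force'],1),'q',o['q'].round(2))
E
python3 - <<'E'
from plan import *
A=plan(np.array([.42,-.40,.36]),-50,6,1)
A=plan(np.array([.55,.0,.36]),-25,8,1,A)
A=plan(np.array([.636,.218,.31]),-9,8,1,A)
E
```

```text
[[1,[0.69,-0.27,-0.43],[-0.0,-0.0,-0.3]],[1,[0.7,-0.25,-0.43],[-0.0,-0.0,-0.3]],[1,[0.71,-0.22,-0.43],[-0.0,-0.0,-0.3]],[1,[0.71,-0.19,-0.43],[-0.0,-0.0,-0.3]],[1,[0.72,-0.15,-0.44],[-0.01,-0.0,-0.3]],[1,[0.73,-0.13,-0.43],[-0.0,-0.0,-0.3]]] max 0.73
[[1,[0.89,-0.56,0.0],[-0.0,-0.0,-0.39]],[1,[0.92,-0.51,0.0],[-0.0,-0.0,-0.39]],[1,[0.95,-0.46,0.0],[-0.0,-0.0,-0.39]],[1,[0.97,-0.4,0.0],[-0.0,-0.0,-0.39]],[1,[0.99,-0.35,0.0],[-0.0,-0.0,-0.39]],[1,[1.01,-0.3,0.0],[-0.0,-0.0,-0.39]],[1,[1.02,-0.24,0.0],[-0.0,-0.0,-0.39]],[1,[1.03,-0.18,0.0],[-0.0,-0.0,-0.39]]] max 1.03
[[1,[0.58,-0.04,0.13],[0.0,-0.0,-0.25]],[1,[0.59,-0.01,0.13],[0.0,-0.0,-0.25]],[1,[0.59,0.0,0.12],[0.0,-0.0,-0.25]],[1,[0.58,0.03,0.13],[0.0,-0.0,-0.25]],[1,[0.58,0.05,0.12],[0.0,-0.0,-0.25]],[1,[0.58,0.06,0.13],[0.0,-0.0,-0.25]],[1,[0.58,0.09,0.12],[0.0,-0.0,-0.25]],[1,[0.58,0.11,0.13],[0.0,-0.0,-0.25]]] max 0.59
```

play_rows:
  series:
    - [1,[0.69,-0.27,-0.43],[0,0,-0.3]]
    - [1,[0.7,-0.25,-0.43],[0,0,-0.3]]
    - [1,[0.71,-0.22,-0.43],[0,0,-0.3]]
    - [1,[0.71,-0.19,-0.43],[0,0,-0.3]]
    - [1,[0.72,-0.15,-0.44],[0,0,-0.3]]
    - [1,[0.73,-0.13,-0.43],[0,0,-0.3]]

```text
t: 0.85
tool_pos: [0.4207, -0.399, 0.3609]
tool_rot: [-2.951, -1.076, 0.0]
contact_force: [0.5, -0.4, 0.3]
opening: 0.0852
grip_force: 0.0
```

play_rows:
  series:
    - [1,[0.89,-0.56,0],[0,0,-0.39]]
    - [1,[0.92,-0.51,0],[0,0,-0.39]]
    - [1,[0.95,-0.46,0],[0,0,-0.39]]
    - [1,[0.97,-0.4,0],[0,0,-0.39]]
    - [1,[0.99,-0.35,0],[0,0,-0.39]]
    - [1,[1,-0.3,0],[0,0,-0.39]]
    - [1,[1,-0.24,0],[0,0,-0.39]]
    - [1,[1,-0.18,0],[0,0,-0.39]]

```text
t: 1.85
tool_pos: [0.5486, -0.0013, 0.3603]
tool_rot: [-2.648, -1.689, 0.001]
contact_force: [0.1, -0.5, 0.4]
opening: 0.0851
grip_force: 0.0
```

Run:
```python
from plan import *
st(); plan(np.array([.56,.218,.33]),-9,8,1)
```

```text
t 1.85 p [ 0.5486 -0.0013  0.3603] yaw -24.9 tilt 0.0 F [ 0.1 -0.5  0.4] op 0.0851 gf 0.0 q [-0.14 -0.17  1.62 -0.    1.7   0.3 ]
[[1,[0.51,-0.21,0.08],[-0.0,0.0,-0.25]],[1,[0.52,-0.19,0.08],[-0.0,0.0,-0.25]],[1,[0.52,-0.17,0.07],[-0.0,0.0,-0.25]],[1,[0.53,-0.15,0.08],[-0.0,0.0,-0.25]],[1,[0.53,-0.13,0.07],[-0.0,0.0,-0.25]],[1,[0.54,-0.11,0.08],[-0.0,0.0,-0.25]],[1,[0.54,-0.09,0.07],[-0.0,0.0,-0.25]],[1,[0.54,-0.08,0.08],[-0.0,0.0,-0.24]]] max 0.54
```

play_rows:
  series:
    - [1,[0.58,-0.04,0.13],[0,0,-0.25]]
    - [1,[0.59,-0.01,0.13],[0,0,-0.25]]
    - [1,[0.59,0,0.12],[0,0,-0.25]]
    - [1,[0.58,0.03,0.13],[0,0,-0.25]]
    - [1,[0.58,0.05,0.12],[0,0,-0.25]]
    - [1,[0.58,0.06,0.13],[0,0,-0.25]]
    - [1,[0.58,0.09,0.12],[0,0,-0.25]]
    - [1,[0.58,0.11,0.13],[0,0,-0.25]]

```text
t: 2.85
tool_pos: [0.6348, 0.2156, 0.3093]
tool_rot: [-2.388, -2.041, 0.002]
contact_force: [-0.1, 0.2, 0.4]
opening: 0.0854
grip_force: 0.0
```

Run:
```python
from plan import *
st(); c,K,E=cam('wrist'); np.savez('w1.npz',c=c,K=K,E=E)
cv2.imwrite('pics/w1.png',c)
for P in[(.636,.218,.2385),(.631,.190,.2385),(.627,.162,.2385)]: print(proj(K,E,P).round(0))
```

```text
t 2.85 p [0.6348 0.2156 0.3093] yaw -9.0 tilt 0.1 F [-0.1  0.2  0.4] op 0.0854 gf 0.0 q [ 0.22  0.13  1.41 -0.    1.61  0.37]
[324. 261.]
[323. 308.]
[323. 351.]
```

View pics/w1.png

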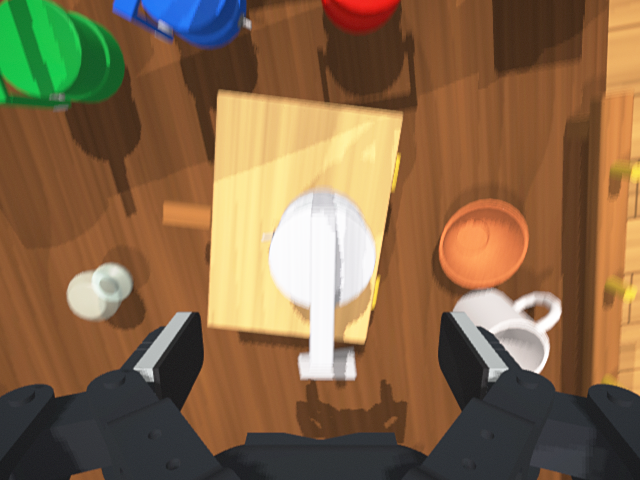

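Run:
```python
from h import *
d=np.load('w1.npz');c,K,E=d['c'],d['K'],d['E']
print('cam',np.linalg.inv(E)[:3,3], 'axis',E[2,:3], K[0,0])
L=lambda x,y,z:proj(K,E,np.array([.631,.190,.0925])+R.from_euler('z',-9,degrees=True).apply([x,y,z])).round(0)
for p in[(0,-49,146),(0,49,146),(0,0,146),(0,-46,60),(0,-46,20),(0,0,80),(0,40,80),(0,-40,80),(-40,0,80),(40,0,80)]: print(p,L(*(np.array(p)/1e3)))
for u,v in [(-1,0)]: pass
# lid corners check: wrist
for u,v in[(219,91),(402,112),(364,343),(208,328)]: print(onz(K,E,u,v,.0925))
print(onz(K,E,167,213,.0925))
```

```text
cam [0.64574468 0.28881829 0.4509103 ] axis [-0.04612641 -0.27716114 -0.95971561] 400.83216508059957
(0, -49, 146) [322. 381.]
(0, 49, 146) [323. 225.]
(0, 0, 146) [323. 308.]
(0, -46, 60) [322. 314.]
(0, -46, 20) [322. 294.]
(0, 0, 80) [322. 269.]
(0, 40, 80) [323. 216.]
(0, -40, 80) [322. 318.]
(-40, 0, 80) [268. 269.]
(40, 0, 80) [377. 269.]
[0.56497424 0.33109897 0.0925    ]
[0.7148653  0.29104848 0.0925    ]
[0.65610201 0.07744255 0.0925    ]
[0.50507756 0.11732954 0.0925    ]
[0.49488023 0.23651713 0.0925    ]
```

Run:
```python
from plan import *
st(); c,K,E=cam('wrist'); np.savez('w1.npz',c=c,K=K,E=E); st()
cv2.imwrite('pics/w2.png',cv2.resize(c[170:400,200:420],None,fx=2.6,fy=2.6))
hsv=cv2.cvtColor(c,cv2.COLOR_BGR2HSV)
m=cv2.inRange(hsv,(10,50,150),(30,170,255)); m[:,:205]=0; m[:,420:]=0; m[:80]=0; m[360:]=0
m=cv2.morphologyEx(m,cv2.MORPH_OPEN,np.ones((5,5)))
hl=cv2.convexHull(max(cv2.findContours(m,0,1)[0],key=cv2.contourArea))[:,0]
ap=cv2.approxPolyDP(hl,6,True)[:,0]
for u,v in ap: print(u,v,onz(K,E,float(u),float(v),.0925).round(4))
```

```text
t 2.9 p [0.6349 0.2185 0.3076] yaw -8.8 tilt 0.2 F [-2.9  0.7 -0.7] op 0.0857 gf 0.0 q [0.22 0.13 1.41 0.   1.61 0.37]
t 2.95 p [0.6344 0.2168 0.3078] yaw -8.9 tilt 0.2 F [ 0.4 -0.1 -0.6] op 0.0851 gf 0.0 q [0.22 0.13 1.41 0.   1.61 0.37]
402 123 [0.7134 0.2799 0.0925]
379 265 [0.6795 0.1552 0.0925]
308 342 [0.5998 0.0847 0.0925]
231 359 [0.5191 0.0774 0.0925]
205 332 [0.5    0.1113 0.0925]
205 213 [0.5284 0.2293 0.0925]
218 100 [0.562  0.3223 0.0925]
```

View pics/w2.png

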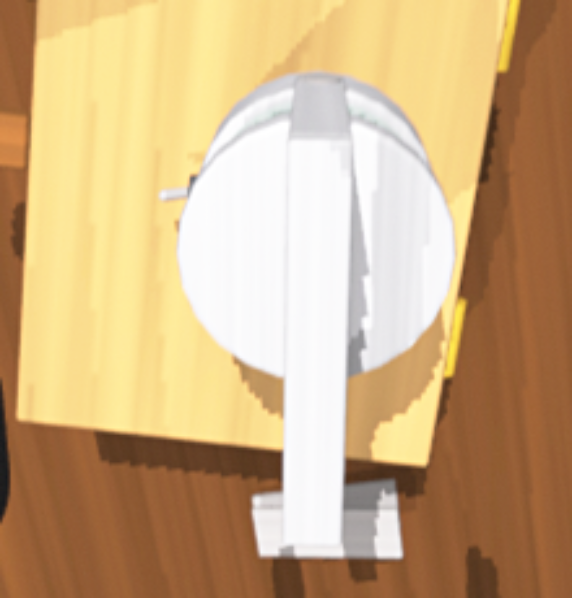

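The w2 crop shows the aluminium strap running from (320,380) to (323,223) in full-image pixels, which matches the prediction within 2 px. The "lump" at its end is the spring clip behind it on the bench. Next I descend and grip.

Run:
```python
from plan import *
plan(np.array([.6355,.2175,.2165]),-9,5,1)
```

```text
[[1,[0.0,0.01,0.37],[-0.0,0.0,0.0]],[1,[0.0,0.0,0.36],[-0.01,0.0,0.0]],[1,[0.01,0.0,0.37],[-0.0,0.0,0.01]],[1,[0.0,0.01,0.36],[-0.01,0.0,0.0]],[1,[0.01,0.0,0.37],[-0.0,0.0,0.01]]] max 0.37
```

play_rows:
  series:
    - [1,[0,0.01,0.37],[0,0,0]]
    - [1,[0,0.01,0.36],[0,0,0]]
    - [1,[0.01,0,0.37],[0,0,0]]
    - [1,[0,0.01,0.36],[0,0,0]]
    - [1,[0.01,0,0.36],[0,0,0]]
    - [0.5,[0,0,0],[0,0,0]]
    - [0.3,[0,0,0],[0,0,0]]

```text
t: 3.82
tool_pos: [0.6367, 0.2156, 0.2199]
tool_rot: [2.389, 2.039, 0.001]
contact_force: [1.1, -0.5, 0.1]
opening: 0.0516
grip_force: 0.0
```

play_rows:
  series:
    - [0,[0,0,0],[0,0,0]]
    - [0,[0,0,0],[0,0,0]]
    - [0,[0,0,0],[0,0,0]]
    - [0,[0,0,0],[0,0,0]]
    - [0,[0,0,0],[0,0,0]]
    - [0,[0,0,0],[0,0,0]]
  force: 90

```text
t: 4.58
tool_pos: [0.6366, 0.2158, 0.2205]
tool_rot: [2.389, 2.039, 0.002]
contact_force: [-3.1, 0.0, 5.2]
opening: 0.0113
grip_force: 88.0
```

play_rows:
  series:
    - [0,[0,0,-0.1],[0,0,0]]
    - [0,[0,0,-0.3],[0,0,0]]
    - [0,[0,0,-0.4],[0,0,0]]
    - [0,[0,0,-0.4],[0,0,0]]
    - [0,[0,0,-0.4],[0,0,0]]
    - [0,[0,0,0],[0,0,0]]

```text
t: 5.32
tool_pos: [0.6377, 0.2158, 0.3032]
tool_rot: [2.387, 2.038, 0.008]
contact_force: [0.2, 0.5, -3.7]
opening: 0.0115
grip_force: 87.9
```

Run:
```python
from plan import *
st(); c,K,E=cam('wrist'); cv2.imwrite('pics/w3.png',c[100:,100:540]);
```

```text
t 5.33 p [0.6377 0.2158 0.3032] yaw -9.0 tilt 0.3 F [ 0.2  0.5 -3.7] op 0.0115 gf 87.9 q [ 0.22  0.13  1.41 -0.    1.59  0.37]
```

View pics/w3.png

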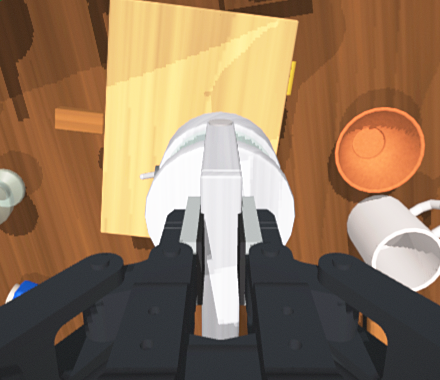

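Grip is good: -3.7 N lifted, strap level in w3 between the pads at (222,215). Now I carry it to a point in front of the hook tip.

Run:
```python
from plan import *
A=plan(np.array([.53,0,.303]),-7,8,0)
A=plan(np.array([.441,-.194,.29]),-5,8,0,A)
A=plan(np.array([.441,-.194,.258]),-5,3,0,A)
```

```text
[[0,[-0.57,-0.18,-0.01],[0.0,-0.0,-0.03]],[0,[-0.57,-0.18,-0.01],[0.0,-0.0,-0.03]],[0,[-0.57,-0.18,-0.0],[0.0,-0.0,-0.03]],[0,[-0.57,-0.19,-0.01],[0.0,-0.0,-0.03]],[0,[-0.57,-0.19,-0.0],[0.0,-0.0,-0.03]],[0,[-0.58,-0.19,-0.01],[0.01,-0.0,-0.03]],[0,[-0.57,-0.2,-0.0],[0.01,-0.0,-0.04]],[0,[-0.57,-0.19,-0.01],[0.0,-0.01,-0.03]]] max 0.58
[[0,[-0.51,-0.16,0.03],[-0.0,0.0,-0.03]],[0,[-0.51,-0.16,0.03],[-0.0,0.0,-0.03]],[0,[-0.51,-0.17,0.03],[-0.0,0.0,-0.03]],[0,[-0.51,-0.17,0.04],[-0.0,0.0,-0.03]],[0,[-0.5,-0.17,0.03],[-0.0,0.0,-0.03]],[0,[-0.5,-0.17,0.04],[-0.0,0.0,-0.03]],[0,[-0.51,-0.18,0.03],[-0.0,0.0,-0.04]],[0,[-0.5,-0.18,0.04],[-0.0,0.0,-0.03]]] max 0.51
[[0,[-0.0,0.0,0.21],[-0.0,0.0,-0.0]],[0,[-0.0,0.0,0.21],[-0.0,0.0,-0.0]],[0,[-0.0,0.0,0.22],[-0.0,0.0,-0.0]]] max 0.22
```

play_rows:
  series:
    - [0,[-0.3,-0.1,0],[0,0,-0.03]]
    - [0,[-0.57,-0.18,0],[0,0,-0.03]]
    - [0,[-0.6,-0.19,0],[0,0,-0.03]]
    - [0,[-0.6,-0.2,0],[0,0,-0.03]]
    - [0,[-0.6,-0.2,0],[0,0,-0.03]]
    - [0,[-0.6,-0.2,0],[0,0,-0.03]]
    - [0,[-0.6,-0.2,0],[0,0,-0.04]]
    - [0,[-0.7,-0.24,0],[0,0,-0.03]]

```text
t: 6.38
tool_pos: [0.5277, -0.0014, 0.2978]
tool_rot: [-2.352, -2.08, 0.003]
contact_force: [-0.0, -0.6, -3.0]
opening: 0.0111
grip_force: 87.9
```

play_rows:
  series:
    - [0,[-0.6,-0.19,0.03],[0,0,-0.03]]
    - [0,[-0.6,-0.19,0.03],[0,0,-0.03]]
    - [0,[-0.6,-0.19,0.03],[0,0,-0.03]]
    - [0,[-0.6,-0.2,0.04],[0,0,-0.03]]
    - [0,[-0.6,-0.2,0.03],[0,0,-0.03]]
    - [0,[-0.5,-0.17,0.04],[0,0,-0.03]]
    - [0,[-0.4,-0.14,0.03],[0,0,-0.04]]
    - [0,[-0.15,-0.08,0.04],[0,0,-0.03]]

```text
t: 7.38
tool_pos: [0.438, -0.1946, 0.2845]
tool_rot: [-2.317, -2.118, 0.001]
contact_force: [-0.2, 0.1, -3.3]
opening: 0.0116
grip_force: 87.9
```

play_rows:
  series:
    - [0,[0,0,0.21],[0,0,0]]
    - [0,[0,0,0.21],[0,0,0]]
    - [0,[0,0,0.22],[0,0,0]]
    - [0,[0,0,0],[0,0,0]]

```text
t: 7.88
tool_pos: [0.439, -0.1929, 0.2519]
tool_rot: [-2.314, -2.12, 0.001]
contact_force: [0.2, 0.7, -3.4]
opening: 0.0115
grip_force: 87.9
```

Run:
```python
from plan import *
st(); s,Ks,Es=cam('side'); c,K,E=cam('top')
f=np.zeros((520,780,3),np.uint8)
f[:,:440]=cv2.resize(s[300:430,260:370],(440,520),interpolation=2)
f[:480,440:]=cv2.resize(c[205:325,410:495],(340,480),interpolation=2)
cv2.imwrite('pics/pre.png',f); np.savez('pre.npz',K=K,E=E,Ks=Ks,Es=Es)
o=ctrl.get_obs();Rm=R.from_euler('z',-5,degrees=True)
for y in(-.049,0,.049):
    P=o['tool_pos']+Rm.apply([0,-.026+y,.018]); print(P.round(4),((proj(Ks,Es,P)-[260,300])*4).round(0),((proj(K,E,P)-[410,205])*4+[440,0]).round(0))
plan(np.array([.5515,-.2039,.258]),-5,8,0)
```

```text
t 7.88 p [ 0.439  -0.1929  0.2519] yaw -5.0 tilt 0.2 F [ 0.2  0.7 -3.4] op 0.0115 gf 87.9 q [-0.57 -0.32  1.91  0.    1.55 -0.48]
[ 0.4331 -0.2683  0.2717] [-85. 261.] [816. 382.]
[ 0.4374 -0.2195  0.2717] [-69. 134.] [712. 375.]
[ 0.4416 -0.1707  0.2717] [-54.  17.] [608. 368.]
[[0,[-0.0,0.28,-0.01],[-0.0,-0.0,-0.0]],[0,[-0.0,0.28,-0.01],[-0.0,-0.0,-0.0]],[0,[-0.0,0.28,-0.01],[-0.0,-0.0,-0.0]],[0,[-0.0,0.28,-0.01],[-0.0,-0.0,-0.0]],[0,[-0.0,0.28,-0.01],[-0.0,-0.0,-0.0]],[0,[-0.0,0.28,-0.01],[-0.0,-0.0,-0.0]],[0,[-0.0,0.28,-0.01],[-0.0,-0.0,-0.0]],[0,[-0.01,0.29,-0.02],[-0.0,-0.0,-0.0]]] max 0.29
```

View pics/pre.png

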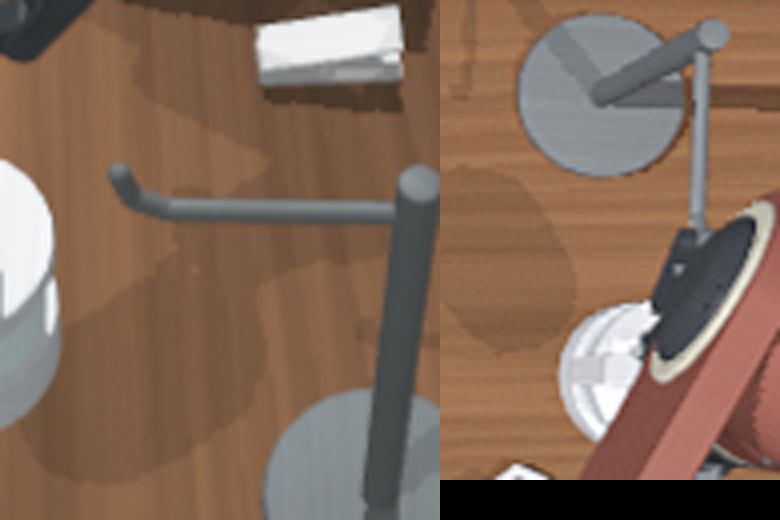

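The pre-hook view shows the hook tip at (120,175) in the side crop, clear of the lantern's edge at (55,240). In the top crop the strap end is near (608,368), as predicted. Next I raise it 6 mm and slide in.

play_rows:
  series:
    - [0,[0,0,-0.12],[0,0,0]]
    - [0,[0,0.2,-0.02],[0,0,0]]
    - [0,[0,0.2,0],[0,0,0]]
    - [0,[0,0.2,0],[0,0,0]]
    - [0,[0,0.2,0],[0,0,0]]
    - [0,[0,0.2,0],[0,0,0]]
    - [0,[0,0,0],[0,0,0]]

```text
t: 8.85
tool_pos: [0.4899, -0.1982, 0.2606]
tool_rot: [-2.316, -2.122, 0.0]
contact_force: [-0.4, 0.1, -4.9]
opening: 0.0115
grip_force: 87.9
```

Run:
```python
from plan import *
st(); s,Ks,Es=cam('side')
o=ctrl.get_obs();Rm=R.from_euler('z',-5,degrees=True)
P=o['tool_pos']+Rm.apply([0,-.026,.018])
u,v=proj(Ks,Es,P).astype(int); print('strap mid px',u,v,P)
for y in(-.049,.049): print(proj(Ks,Es,o['tool_pos']+Rm.apply([0,-.026+y,.018])))
cv2.imwrite('pics/s2.png',cv2.resize(s[v-70:v+90,u-60:u+140],(800,640))[:600]); print('off',u-60,v-70)
plan(np.array([.5515,-.2039,.258]),-5,8,0)
```

```text
t 8.85 p [ 0.4899 -0.1982  0.2606] yaw -5.0 tilt 0.0 F [-0.4  0.1 -4.9] op 0.0115 gf 87.9 q [-0.53 -0.2   1.8  -0.    1.54 -0.44]
strap mid px 279 331 [ 0.48718256 -0.2240936   0.27855555]
[277.12718529 363.18148958]
[281.5370056  302.14941135]
off 219 261
[[0,[-0.0,0.16,0.01],[-0.0,-0.0,-0.0]],[0,[-0.0,0.16,0.01],[-0.0,-0.0,-0.0]],[0,[-0.0,0.15,0.01],[-0.0,-0.0,-0.0]],[0,[-0.0,0.16,0.0],[-0.0,-0.0,-0.0]],[0,[-0.0,0.15,0.01],[-0.0,-0.0,-0.0]],[0,[-0.0,0.16,0.0],[-0.0,-0.0,-0.0]],[0,[-0.0,0.15,0.01],[-0.0,-0.0,-0.0]],[0,[-0.01,0.16,0.0],[-0.01,-0.0,-0.0]]] max 0.16
```

View pics/s2.png

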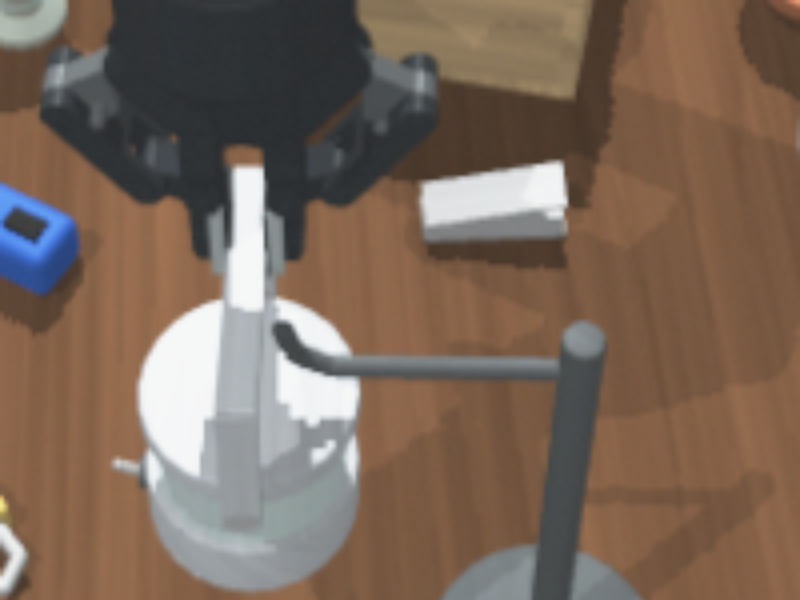

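The s2 crop shows the strap ends at (238,410) and (248,168), as predicted within about 1 px. The hook tip at (285,330) is lined up with the opening. I keep sliding in, then lower.

play_rows:
  series:
    - [0,[0,0.16,0],[0,0,0]]
    - [0,[0,0.16,0],[0,0,0]]
    - [0,[0,0.16,0],[0,0,0]]
    - [0,[0,0.16,0],[0,0,0]]
    - [0,[0,0.16,0],[0,0,0]]
    - [0,[0,0.16,0],[0,0,0]]
    - [0,[0,0.16,0],[0,0,0]]
    - [0,[0,0.12,0],[0,0,0]]

```text
t: 9.9
tool_pos: [0.5516, -0.2037, 0.2607]
tool_rot: [-2.317, -2.122, 0.0]
contact_force: [0.2, 0.8, -3.3]
opening: 0.0114
grip_force: 87.9
```

play_rows:
  series:
    - [0,[0,0,0.15],[0,0,0]]
    - [0,[0,0,0.2],[0,0,0]]
    - [0,[0,0,0.15],[0,0,0]]
    - [0,[0,0,0.06],[0,0,0]]
    - [0,[0,0,0],[0,0,0]]

```text
t: 10.52
tool_pos: [0.5508, -0.2037, 0.2324]
tool_rot: [-2.317, -2.121, 0.0]
contact_force: [0.2, 0.3, -4.0]
opening: 0.0113
grip_force: 87.9
```

Run:
```python
from plan import *
st()
```

```text
t 10.53 p [ 0.5508 -0.2037  0.2324] yaw -5.0 tilt 0.0 F [ 0.2  0.3 -4. ] op 0.0113 gf 87.9 q [-0.48 -0.04  1.7  -0.    1.48 -0.39]
```

Underside should be at about 0.244. I lower in small steps until the force shows support.

play_rows:
  series:
    - [0,[0,0,0.06],[0,0,0]]
    - [0,[0,0,0.05],[0,0,0]]
    - [0,[0,0,0.03],[0,0,0]]
    - [0,[0,0,0],[0,0,0]]

```text
t: 11.02
tool_pos: [0.551, -0.2037, 0.2256]
tool_rot: [-2.317, -2.121, 0.0]
contact_force: [-0.4, 0.2, -3.9]
opening: 0.0117
grip_force: 87.9
```

play_rows:
  series:
    - [0,[0,0,0.03],[0,0,0]]
    - [0,[0,0,0.02],[0,0,0]]
    - [0,[0,0,0],[0,0,0]]

```text
t: 11.4
tool_pos: [0.551, -0.2037, 0.2232]
tool_rot: [-2.317, -2.121, 0.0]
contact_force: [0.8, -0.7, -3.5]
opening: 0.0114
grip_force: 87.9
```

play_rows:
  series:
    - [0,[0,0,0.02],[0,0,0]]
    - [0,[0,0,0.02],[0,0,0]]
    - [0,[0,0,0],[0,0,0]]

```text
t: 11.78
tool_pos: [0.5512, -0.2037, 0.2219]
tool_rot: [2.317, 2.121, 0.0]
contact_force: [-1.5, 1.2, -2.5]
opening: 0.0114
grip_force: 88.3
```

play_rows:
  series:
    - [0,[0,0,0.02],[0,0,0]]
    - [0,[0,0,0.02],[0,0,0]]
    - [0,[0,0,0],[0,0,0]]

```text
t: 12.15
tool_pos: [0.5514, -0.2037, 0.2212]
tool_rot: [2.316, 2.121, 0.001]
contact_force: [-4.3, 2.9, 5.2]
opening: 0.0121
grip_force: 89.1
```

Contact is at the predicted height. I ease off and release gently.

play_rows:
  series:
    - [0,[0,0,-0.02],[0,0,0]]
    - [0,[0,0,0],[0,0,0]]
  force: 20

```text
t: 12.4
tool_pos: [0.5514, -0.2037, 0.2213]
tool_rot: [2.316, 2.121, 0.001]
contact_force: [-3.3, 2.8, 5.6]
opening: 0.0114
grip_force: 89.0
```

play_rows:
  series:
    - [0.22,[0,0,0],[0,0,0]]
    - [0.3,[0,0,0],[0,0,0]]
    - [0.4,[0,0,0],[0,0,0]]
    - [0.5,[0,0,0],[0,0,0]]
    - [0.5,[0,0,0],[0,0,0]]

```text
t: 13.02
tool_pos: [0.5511, -0.2037, 0.2202]
tool_rot: [-2.317, -2.122, 0.0]
contact_force: [0.5, 0.4, 0.1]
opening: 0.0429
grip_force: 0.0
```

Run:
```python
from plan import *
st(); s,Ks,Es=cam('side'); np.savez('rel.npz',s=s); st()
def L(P): return proj(Ks,Es,P).round(1)
m=np.array([.5492,-.2298,.24]);Rm=R.from_euler('z',-5,degrees=True)
print('exp ends',L(m+Rm.apply([0,-.049,0])),L(m+Rm.apply([0,.049,0])))
```

```text
t 13.03 p [ 0.5511 -0.2037  0.2202] yaw -5.0 tilt 0.0 F [0.5 0.4 0.1] op 0.0429 gf 0.0 q [-0.48 -0.03  1.71 -0.    1.46 -0.39]
t 13.07 p [ 0.5511 -0.2037  0.2203] yaw -5.0 tilt 0.0 F [ 0.8  0.3 -0.4] op 0.0425 gf 0.0 q [-0.48 -0.03  1.71 -0.    1.46 -0.39]
exp ends [324.9 379.4] [325.3 319.1]
```

play_rows:
  series:
    - [0.5,[0,0,-0.15],[0,0,0]]
    - [0.5,[0,0,-0.3],[0,0,0]]
    - [0.5,[0,0,-0.5],[0,0,0]]
    - [0.5,[0,0,-0.7],[0,0,0]]
    - [0.5,[0,0,-0.8],[0,0,0]]
    - [0.5,[0,0,-0.5],[0,0,0]]

```text
t: 13.82
tool_pos: [0.5516, -0.2039, 0.3722]
tool_rot: [2.314, 2.119, 0.003]
contact_force: [-0.2, -0.3, 0.6]
opening: 0.0428
grip_force: 0.0
```

Run:
```python
from plan import *
st(); s,Ks,Es=cam('side'); s0=np.load('rel.npz')['s']
for im in(s0,s):
    h=cv2.cvtColor(im,cv2.COLOR_BGR2HSV); m=cv2.inRange(h,(0,0,130),(180,40,255)); m[:300]=0;m[470:]=0;m[:,:260]=0;m[:,:270]=0;m[:,400:]=0
    n,l,stt,ce=cv2.connectedComponentsWithStats(m); i=1+np.argsort(-stt[1:,4])[:3]; print(stt[i].tolist(),ce[i].round(1).tolist())
# tab from lid corners (top view): box yaw -15.6
cx=R.from_euler('z',-15.6,degrees=True)
b=np.array([.6086,.197,0]); print('tab pt',b+cx.apply([-.112,0,.0865]),'hinge',b+cx.apply([.08,0,.0805]))
A=plan(np.array([.53,.0,.33]),30,8,.6)
A=plan(np.array([.5007,.2271,.17]),74.4,8,.6,A)
```

```text
t 13.82 p [ 0.5516 -0.2039  0.3722] yaw -5.0 tilt 0.3 F [-0.2 -0.3  0.6] op 0.0428 gf 0.0 q [-0.48 -0.08  1.52  0.    1.7  -0.39]
[[290, 317, 62, 134, 4188], [360, 411, 23, 39, 627], [348, 303, 12, 12, 78]] [[326.1, 388.8], [371.1, 430.0], [353.7, 308.6]]
[[290, 301, 71, 150, 4806], [360, 400, 23, 51, 740], [331, 350, 27, 3, 73]] [[328.2, 379.1], [370.5, 426.8], [344.0, 351.0]]
tab pt [0.50072579 0.22711902 0.0865    ] hinge [0.68565301 0.17548641 0.0805    ]
[[0.6,[0.5,-0.1,0.11],[0.01,0.01,-0.55]],[0.6,[0.51,-0.06,0.11],[0.01,0.01,-0.55]],[0.6,[0.51,-0.02,0.11],[0.01,0.0,-0.55]],[0.6,[0.52,0.02,0.11],[0.01,0.01,-0.55]],[0.6,[0.51,0.05,0.12],[0.0,0.0,-0.54]],[0.6,[0.51,0.09,0.12],[0.01,0.01,-0.55]],[0.6,[0.5,0.13,0.11],[0.0,0.0,-0.54]],[0.6,[0.48,0.18,0.12],[0.01,0.01,-0.55]]] max 0.55
[[0.6,[0.53,0.22,0.4],[0.0,-0.0,-0.69]],[0.6,[0.5,0.27,0.4],[0.0,-0.0,-0.69]],[0.6,[0.48,0.32,0.4],[0.0,-0.0,-0.69]],[0.6,[0.44,0.36,0.4],[0.0,-0.0,-0.7]],[0.6,[0.41,0.4,0.4],[0.0,-0.0,-0.69]],[0.6,[0.37,0.44,0.4],[0.0,-0.0,-0.7]],[0.6,[0.32,0.47,0.4],[0.0,-0.0,-0.69]],[0.6,[0.27,0.51,0.4],[0.0,-0.0,-0.7]]] max 0.7
```

play_rows:
  series:
    - [0.6,[0.5,-0.1,0.11],[0,0,-0.55]]
    - [0.6,[0.51,-0.06,0.11],[0,0,-0.55]]
    - [0.6,[0.51,-0.02,0.11],[0,0,-0.55]]
    - [0.6,[0.52,0.02,0.11],[0,0,-0.55]]
    - [0.6,[0.51,0.05,0.12],[0,0,-0.54]]
    - [0.6,[0.51,0.09,0.12],[0,0,-0.55]]
    - [0.6,[0.5,0.13,0.11],[0,0,-0.54]]
    - [0.6,[0.48,0.18,0.12],[0,0,-0.55]]

```text
t: 14.88
tool_pos: [0.5286, 0.0016, 0.3226]
tool_rot: [1.567, 2.722, 0.0]
contact_force: [-0.3, -0.1, -0.4]
opening: 0.0515
grip_force: 0.0
```

play_rows:
  series:
    - [0.6,[0.53,0.22,0.4],[0,0,-0.69]]
    - [0.6,[0.5,0.27,0.4],[0,0,-0.69]]
    - [0.6,[0.48,0.32,0.4],[0,0,-0.69]]
    - [0.6,[0.44,0.36,0.4],[0,0,-0.7]]
    - [0.6,[0.41,0.4,0.4],[0,0,-0.69]]
    - [0.6,[0.37,0.44,0.4],[0,0,-0.7]]
    - [0.6,[0.32,0.47,0.4],[0,0,-0.69]]
    - [0.6,[0.27,0.51,0.4],[0,0,-0.7]]

```text
t: 15.88
tool_pos: [0.4992, 0.2289, 0.1621]
tool_rot: [0.421, 3.112, 0.001]
contact_force: [0.9, -0.8, 0.5]
opening: 0.0513
grip_force: 0.0
```

play_rows:
  series:
    - [0.6,[0,0,0],[0,0,0]]
    - [0.6,[0,0,0],[0,0,0]]

```text
t: 16.12
tool_pos: [0.4997, 0.2276, 0.1631]
tool_rot: [0.427, 3.111, 0.0]
contact_force: [-0.3, -0.5, -0.5]
opening: 0.0518
grip_force: 0.0
```

Run:
```python
from plan import *
st(); c,K,E=cam('wrist'); s,Ks,Es=cam('side')
tp=lambda a,b:proj(K,E,np.array([.6086,.197,0])+R.from_euler('z',-15.6,degrees=True).apply([a,b,.0925]))
quad=np.array([tp(-.125,-.01),tp(-.125,.01),tp(-.08,.01),tp(-.08,-.01)]); print('tab pred px',quad.round(0).tolist())
f=np.zeros((520,800,3),np.uint8)
v=c.copy(); cv2.polylines(v,[quad.astype(np.int32)],True,(0,0,255),1)
f[:390,:520]=cv2.resize(v,(520,390)); f[:510,520:]=cv2.resize(s[300:470,260:354],(280,510))
cv2.imwrite('pics/tab.png',f)
plan(np.array([.5012,.2275,.0675]),74.4,6,.6)
```

```text
t 16.12 p [0.4997 0.2276 0.1631] yaw 74.4 tilt 0.1 F [-0.3 -0.5 -0.5] op 0.0518 gf 0.0 q [ 0.29 -0.08  1.86 -0.    1.36 -1.01]
tab pred px [[303.0, 240.0], [339.0, 240.0], [338.0, 313.0], [304.0, 313.0]]
[[0.6,[-0.0,0.0,0.32],[0.0,0.0,-0.0]],[0.6,[-0.0,0.0,0.32],[0.0,0.0,-0.0]],[0.6,[-0.0,0.0,0.32],[0.0,0.0,-0.0]],[0.6,[-0.01,0.0,0.32],[0.0,0.0,-0.0]],[0.6,[-0.0,0.0,0.32],[0.0,0.01,-0.01]],[0.6,[-0.01,0.01,0.32],[0.01,0.0,-0.0]]] max 0.32
```

View pics/tab.png

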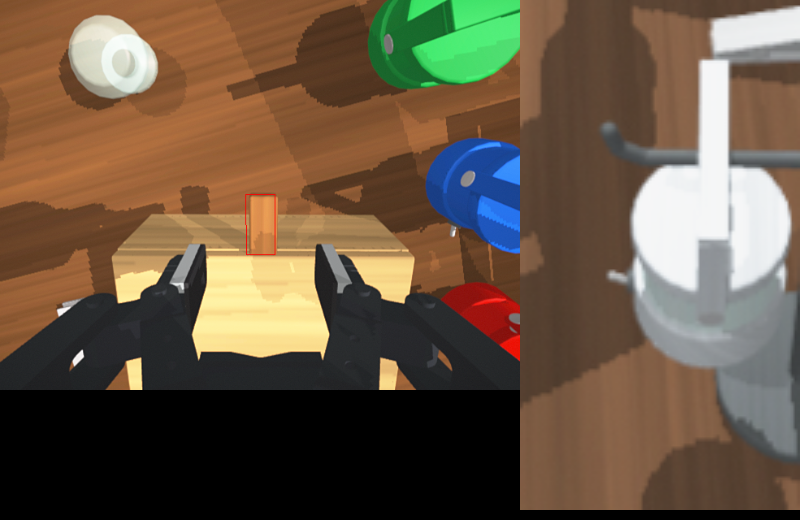

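The view shows the tab inside the predicted outline at (246..276, 195..255). The lantern hangs upright on the rod at (715,155). Now I descend and pinch.

play_rows:
  series:
    - [0.6,[0,0,0.32],[0,0,0]]
    - [0.6,[0,0,0.32],[0,0,0]]
    - [0.6,[-0.01,0,0.32],[0,0,0]]
    - [0.6,[0,0,0.32],[0,0,0]]
    - [0.6,[-0.01,0,0.32],[0,0,0]]
    - [0.6,[0,0,0.28],[0,0,0]]
    - [0.6,[0,0,0],[0,0,0]]

```text
t: 17.1
tool_pos: [0.4992, 0.2273, 0.0665]
tool_rot: [-0.426, -3.11, 0.002]
contact_force: [-0.4, 0.2, -0.2]
opening: 0.0513
grip_force: 0.0
```

play_rows:
  series:
    - [0,[0,0,0],[0,0,0]]
    - [0,[0,0,0],[0,0,0]]
    - [0,[0,0,0],[0,0,0]]
    - [0,[0,0,0],[0,0,0]]
    - [0,[0,0,0],[0,0,0]]
  force: 35

```text
t: 17.73
tool_pos: [0.5013, 0.2292, 0.0695]
tool_rot: [0.427, 3.11, 0.006]
contact_force: [2.0, 4.8, -1.0]
opening: 0.0194
grip_force: 37.5
```

Run:
```python
from plan import *
st(); o=ctrl.get_obs(); M=Rd(74.4)
h=np.array([.68565,.17549,.0805]); ex=np.array([np.cos(np.radians(-15.6)),np.sin(np.radians(-15.6)),0])
g=o['tool_pos']+[0,0,.019]-h; r0=np.array([-g@ex,g[2]]); print('r',r0)
A=(o['tool_pos'],M); a0=np.arctan2(r0[1],r0[0]); rr=np.hypot(*r0)
p0=np.array(o['tool_pos'])
for th in(20,40,60):
    a=a0+np.radians(th); 
    pts=h+ -ex*rr*np.cos(a)+np.array([0,0,rr*np.sin(a)]) + np.array([0,0,-.019])
    # keep lateral offset
    ey=np.array([-ex[1],ex[0],0]); pts=pts+ey*((p0-h)@ey)
    print(th,pts.round(4))
s=[]
p=p0
for th in range(3,61,3):
    a=a0+np.radians(th); t=h-ex*rr*np.cos(a)+np.array([0,0,rr*np.sin(a)-.019])+ey*((p0-h)@ey)
    d=np.round(M.T@(t-p)/.05,2); p=p+M@d*.05; s.append([0,d.tolist(),[0,0,0]])
for i in(0,5,10,15): print(s[i:i+5])
```

```text
t 17.73 p [0.5013 0.2292 0.0695] yaw 74.4 tilt 0.3 F [ 2.   4.8 -1. ] op 0.0194 gf 37.5 q [ 0.29  0.03  1.92  0.    1.19 -1.01]
r [0.19197762 0.00803744]
20 [0.5151 0.2254 0.1347]
40 [0.5496 0.2158 0.1911]
60 [0.6005 0.2015 0.2318]
[[0, [-0.01, 0.0, -0.2], [0, 0, 0]], [0, [-0.03, 0.0, -0.2], [0, 0, 0]], [0, [-0.03, -0.0, -0.2], [0, 0, 0]], [0, [-0.05, 0.0, -0.19], [0, 0, 0]], [0, [-0.05, -0.0, -0.2], [0, 0, 0]]]
[[0, [-0.07, -0.0, -0.19], [0, 0, 0]], [0, [-0.07, 0.0, -0.19], [0, 0, 0]], [0, [-0.09, 0.0, -0.18], [0, 0, 0]], [0, [-0.09, 0.0, -0.18], [0, 0, 0]], [0, [-0.1, 0.0, -0.17], [0, 0, 0]]]
[[0, [-0.12, 0.0, -0.17], [0, 0, 0]], [0, [-0.12, 0.0, -0.16], [0, 0, 0]], [0, [-0.13, 0.0, -0.15], [0, 0, 0]], [0, [-0.13, 0.0, -0.15], [0, 0, 0]], [0, [-0.15, 0.0, -0.14], [0, 0, 0]]]
[[0, [-0.15, 0.0, -0.13], [0, 0, 0]], [0, [-0.16, 0.0, -0.12], [0, 0, 0]], [0, [-0.16, 0.0, -0.12], [0, 0, 0]], [0, [-0.17, 0.0, -0.11], [0, 0, 0]], [0, [-0.18, 0.0, -0.09], [0, 0, 0]]]
```

play_rows:
  series:
    - [0,[-0.01,0,-0.2],[0,0,0]]
    - [0,[-0.03,0,-0.2],[0,0,0]]
    - [0,[-0.03,0,-0.2],[0,0,0]]
    - [0,[-0.05,0,-0.19],[0,0,0]]
    - [0,[-0.05,0,-0.2],[0,0,0]]
    - [0,[-0.07,0,-0.19],[0,0,0]]
    - [0,[-0.07,0,-0.19],[0,0,0]]

```text
t: 18.6
tool_pos: [0.5159, 0.2251, 0.1376]
tool_rot: [0.427, 3.111, 0.007]
contact_force: [4.9, 5.9, -5.1]
opening: 0.0192
grip_force: 37.0
```

play_rows:
  series:
    - [0,[-0.09,0,-0.18],[0,0,0]]
    - [0,[-0.09,0,-0.18],[0,0,0]]
    - [0,[-0.1,0,-0.17],[0,0,0]]
    - [0,[-0.12,0,-0.17],[0,0,0]]
    - [0,[-0.12,0,-0.16],[0,0,0]]
    - [0,[-0.13,0,-0.15],[0,0,0]]
    - [0,[-0.13,0,-0.15],[0,0,0]]

```text
t: 19.48
tool_pos: [0.5524, 0.2147, 0.1949]
tool_rot: [-0.426, -3.111, -0.006]
contact_force: [1.6, 6.3, -3.6]
opening: 0.0193
grip_force: 37.2
```

play_rows:
  series:
    - [0,[-0.15,0,-0.14],[0,0,0]]
    - [0,[-0.15,0,-0.13],[0,0,0]]
    - [0,[-0.16,0,-0.12],[0,0,0]]
    - [0,[-0.16,0,-0.12],[0,0,0]]
    - [0,[-0.17,0,-0.11],[0,0,0]]
    - [0,[-0.18,0,-0.09],[0,0,0]]
    - [0,[0,0,0],[0,0,0]]
    - [0,[0,0,0],[0,0,0]]

```text
t: 20.48
tool_pos: [0.5991, 0.2014, 0.2311]
tool_rot: [-0.425, -3.112, -0.005]
contact_force: [-0.5, 6.2, 1.7]
opening: 0.0193
grip_force: 38.3
```

Run:
```python
from plan import *
st(); c,K,E=cam('top'); s,Ks,Es=cam('side'); np.savez('fin.npz',c=c,K=K,E=E,s=s,Ks=Ks,Es=Es)
o=ctrl.get_obs(); h=np.array([.68565,.17549,.0805]); ex=np.array([np.cos(np.radians(-15.6)),np.sin(np.radians(-15.6)),0]); ey=np.array([-ex[1],ex[0],0])
g=o['tool_pos']+R.from_rotvec(o['tool_rot']).apply([0,0,-.019])-h
print('r',np.hypot(g@ex,g[2]),'ang',np.degrees(np.arctan2(g[2],-g@ex))-2)
# predicted lid front corners for angles
for th in(50,55,60,65,70):
    a=np.radians(th); out=-ex*np.cos(a)+np.array([0,0,np.sin(a)]); n=ex*np.sin(a)+np.array([0,0,np.cos(a)])
    P=[h+out*.16+ey*q+n*z for q in(-.11,.11) for z in(.012,)]
    print(th,[proj(Ks,Es,p).round(0).tolist() for p in P],[proj(K,E,p).round(0).tolist() for p in P])
```

```text
t 20.48 p [0.5991 0.2014 0.2311] yaw 74.4 tilt 0.2 F [-0.5  6.2  1.7] op 0.0193 gf 38.3 q [ 0.21  0.07  1.6   0.    1.48 -1.09]
r 0.19218619403341589 ang 59.95200287211937
50 [[319.0, 205.0], [340.0, 134.0]] [[311.0, 238.0], [207.0, 211.0]]
55 [[326.0, 202.0], [345.0, 132.0]] [[313.0, 232.0], [208.0, 205.0]]
60 [[332.0, 201.0], [351.0, 130.0]] [[314.0, 225.0], [209.0, 198.0]]
65 [[340.0, 199.0], [358.0, 129.0]] [[316.0, 219.0], [210.0, 192.0]]
70 [[347.0, 199.0], [364.0, 128.0]] [[317.0, 212.0], [211.0, 185.0]]
```

Run:
```python
from plan import *
d=np.load('fin.npz'); s,c=d['s'],d['c']; d0=__import__('pickle').load(open('d0.pkl','rb'))
# side: pixels changed around lid's -y front corner; scan for left edge of changed region near rows 190-215
df=cv2.absdiff(s,d0['side'][0]).max(2)>30; dt=cv2.absdiff(c,d0['top'][0]).max(2)>30
for v in(196,200,204,208,214): print('side',v,''.join('#' if x else '.' for x in df[v,310:375]))
for v in range(205,245,4): print('top',v,''.join('#' if x else '.' for x in dt[v,290:335]))
h=cv2.cvtColor(s,cv2.COLOR_BGR2HSV); m=cv2.inRange(h,(0,0,130),(180,40,255)); m[:326]=0;m[470:]=0;m[:,:270]=0;m[:,400:]=0
n,l,stt,ce=cv2.connectedComponentsWithStats(m); i=1+np.argsort(-stt[1:,4])[:2]; print(stt[i].tolist(),ce[i].round(1).tolist())
# bystanders: pixel change in top view around them
for n,(x,y) in dict(bike=(359,328),knob=(293,331),clip=(354,229),padlock=(424,334),mug=(340,145),bowl=(295,150),brush=(413,149)).items(): print(n,dt[y-12:y+12,x-12:x+12].mean().round(2))
st()
```

```text
side 196 #################################################################
side 200 #################################################################
side 204 #################################################################
side 208 #################.###############################################
side 214 ######################################################.########.#
top 205 .....................############............
top 209 ........................########.............
top 213 .............................#...............
top 217 #############.........######.................
top 221 ...######################....................
top 225 ..................#########..................
top 229 .########.........########...................
top 233 ...##########..........##....................
top 237 ..##########....#..#....#....................
top 241 ###########............#.....................
[[297, 326, 54, 97, 3375], [376, 412, 6, 23, 66]] [[323.3, 382.4], [379.5, 421.8]]
bike 0.06
knob 0.54
clip 0.4
padlock 0.01
mug 0.0
bowl 0.0
brush 0.0
t 20.57 p [0.5991 0.2014 0.2311] yaw 74.4 tilt 0.2 F [-1.3  4.8  1. ] op 0.019 gf 38.3 q [ 0.21  0.07  1.6   0.    1.48 -1.09]
```

Run:
```python
from plan import *
d=np.load('fin.npz'); d0=__import__('pickle').load(open('d0.pkl','rb'))
def bl(im,x0,x1,y0,y1,lo,hi):
    m=cv2.inRange(cv2.cvtColor(im,cv2.COLOR_BGR2HSV),lo,hi)[y0:y1,x0:x1]
    n,l,s,c=cv2.connectedComponentsWithStats(m); i=1+np.argmax(s[1:,4]); return s[i].tolist(),c[i].round(1)
for im in(d0['side'][0],d['s']):
    print('clip',bl(im,315,370,298,326,(0,0,110),(180,50,255)),'knob',bl(im,200,245,235,278,(0,0,110),(180,60,255)))
```

```text
clip ([9, 3, 37, 20, 625], array([27.7, 13.6])) knob ([9, 5, 27, 33, 717], array([22.7, 20.3]))
clip ([5, 3, 41, 25, 677], array([26. , 14.7])) knob ([9, 5, 27, 33, 713], array([22.7, 20.4]))
```

```bash
python3 -c "
from station import ctrl
print(ctrl.finish_job())"
```

```text
the job is handed in; nothing more can be done
None
```

The aluminium lantern hangs freely on the stand's hook, and the arm is holding the box lid open by its tab at about 60°, worked out from the gripper's position; I handed the job in at about 21 s, with the other things on the bench where they were.

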